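Prop a sodium lamp house's door ajar on its stay

TASK

The lamp needs air: using the ball knob of the stay, push the lamp house's spring-closed door open and drop the middle one of the stay's five holes over the peg on the roof, so that the bar lies fully down and the stay holds the door ajar on its own when you let go. The peg can be anywhere along its slot, so feel for it gently instead of forcing the bar down, do not let the door slam shut, and leave the other things alone.

Things in the scene. Friction and masses are not known exactly. Their poses are not given: they have to be found in the camera images.
- house: lamp house, fixed: varnished wood box 200 (x) x 250 (y) x 240 mm high with a flat roof. Origin: centre of its underside; z up. The door covers its -y face; its upright hinge axis stands at x -92, y -134 mm. A 14 mm wide, 10 mm high batten runs along x across the roof at y -12 mm; the level stay may lie on it.
- peg_plate (a point): centre of a fixed brass plate (24 x 58 x 3 mm) on the roof, at house x 8, y -99, z 243 mm. Its slot runs along the house's y. A plain flat-topped brass pin, 9 mm across, is clamped somewhere in the slot, up to 10 mm either way from this point (not measured), and does not shift. The pin's top is 23 mm above the roof; a 16 mm flange round its foot ends 10 mm above the roof.
- stay: the stay: brass bar 22 x 5 mm, reaching 226 mm from its axle. Origin: the axle, at mid-thickness, 252.5 mm above the table, on the door's top 150 mm from the hinge axis. Its +y runs along the bar to the knob, z up. It swivels freely and tips up about the axle. Five 10.5 mm holes at 60, 87, 114, 141 and 168 mm from the axle. Level (underside 10 mm over the roof) is as low as it goes.
- hole_mid (a point): centre of the stay's middle (third) hole, at mid-thickness, 114 mm from the axle. Seated on the pin with the bar level it is 252.5 mm above the table; the underside must rise about 14 mm there to clear the pin. Pressing or dragging the bar on the pin with more than 25 N damages it; a force on the knob comes out about 1.9 times larger at this hole.
- knob (a point): centre of the black ball knob to grasp, 25 mm across, on an 8 mm stem at the bar's end: 215 mm from the axle along the bar, 30.5 mm above the axle (28 mm above the bar's top). At the start the bar is level, off the peg, over the roof, and the door is shut.
- door (a joint): door opening in rad: 0 shut (door along the house's +x from the hinge), growing as it swings out towards the house's -y, clockwise from above. A spring shuts it: pushing through the stay takes 3 to 8 N along the bar. On the middle hole it stands at about 0.42 to 0.63, depending on the peg's place in the slot. Shutting faster than 2.5 rad/s counts as a slam.
- level: bystander: green plastic spirit level, 150 x 26 x 18 mm, lying beside the house; origin at the centre of its underside
- eyepiece: bystander: low black eyepiece cap, 28 mm across and 14 mm high, on a rear corner of the roof; origin at the centre of its underside
- prism: bystander: frosted three-sided glass prism, 35 mm high, standing beside the house; origin at the centre of its underside
- driver: bystander: screwdriver with a yellow handle, 170 mm long, on the table; origin under its middle
- lens: bystander: reading lens with a black rim, 68 mm across, with a handle; origin under the rim's centre
- weight_tin: bystander: closed grey tin, 60 x 90 x 28 mm; origin at the centre of its underside
- grating: bystander: black grating holder standing on its foot, 55 x 30 x 52 mm; origin at the centre of its underside

How it is judged (in metres and radians):
On the way, in this order (a step that is already met when the one before it is completed fails the run):
1. the stay is lifted over the peg and the door pushed open with it (value of joint door above 0.3 rad and z of hole_mid in the frame of house above 0.261 m), for 0.1 s.
2. the stay's middle hole is down over the peg, the bar lying level (horizontal distance between hole_mid and peg_plate below 0.0125 m and z of hole_mid in the frame of house below 0.2545 m and value of joint door between 0.38 and 0.68 rad), for 0.1 s.
At the end, for the whole second after the job is handed in: the stay is released, at rest and level: its middle hole is down over the peg, with its centre less than 254.5 mm above the table and within 12.5 mm of the plate's centre seen from above; the door stands open between 0.38 and 0.68 rad (all of step 2 and linear speed of stay below 0.01 m/s); the robot touches nothing.
It fails at once if the stay is pressed or dragged on the peg with over 25 N (contact force between stay and house above 25 N).
It fails at once if the door slams: it swings shut faster than 2.5 rad/s (velocity of joint door below -2.5 rad/s).
It fails at once if a bystander is shifted by more than 30 mm (distance of any of level, eyepiece, prism, driver, lens, weight_tin, grating from where it was at the start of the episode above 0.03 m).
It also fails if it takes over 72 s, if anything falls off the work surface, if the arm or the gripper's body presses on something with over 40 N, if the wrist force passes 120 N, or if a joint passes its speed limit or range.

ROBOT

A 7-joint arm with a two-finger parallel gripper is mounted at the origin on the work surface. World frame = base frame: x ahead of the robot, y to its left, z up, the work surface at z = 0. Lengths are in mm, angles in degrees, forces in N, time in s.
With the tool pointing down it reaches from about 425 to 950 mm from the base axis. Payload 4.7 kg.
Tool frame: the origin (TCP) lies midway between the tips of the shut fingers; the grasp point (between the pads) lies 19 mm behind it; z points along the fingers, y is the line along which they close (so a half turn about z gives the same grasp; the last joint's range is limited). The gripper opens to 85 mm and grips with 20 to 120 N. Pads are 22 mm wide; open, the fingers measure 114 mm over their backs; the gripper's body (76 mm by 85 mm) begins 54 mm behind the grasp point. The pads swing forward as they close: fully open they stand 13 mm farther back than shut.
Start: joints at [64.635, 26.849, -2.785, 87.806, 1.381, 65.374, -4.715], TCP at [271.458, -618.028, 231.335] pointing down, gripper open.
Joint ranges: [-148.3, 148.3], [-19.14, 114.17], [-79.39, 73.82], [5.75, 140.21], [-59.74, 239.74], [12.07, 113.84], [-152.46, 152.46]. Speed limits (degrees/s): [147.25, 147.25, 180, 180, 180, 180, 180].

INTERFACE

Orientations are given as a 3x3 rotation matrix whose columns are the frame's x, y, z axes.
In Python, from workcell import arm gives the robot as it stands.
- The arm moves only by the tool arm_command, never from a script. Its argument "commands" is a list of rows, each a list of 5 numbers: the closure, from -1 (fully open) to 1 (shut), then the shift along the tool's x, y, z in mm, then the turn about the tool's z in rad. A call has 1 to 5 rows; each row shifts and turns the commanded pose from where the row before left it, along the tool's axes as they then stand; what a row does not reach is not made up. A row lasts 1/10 s, in which the tool goes at most 50 mm and 8.59 degrees, less where a joint would pass 70% of its speed; a pose out of reach is approached as far as the arm can. A call with a gripper value outside its range is refused whole. The fingers move at their own pace and stop on an object; "squeeze" is the grip in N (left out, the last holds). Time passes only in rows, so rows that do not move let the fingers close. It gives the time, the measured TCP pose, the force, the opening and the grip force at its end, in the units of the state.
- arm.state(): the state, without advancing time (a new reading comes with each control period).
- arm.snapshot(name): name is "scene" or "side" or "wrist"; returns a dict with "color" (420x560x3 uint8, red, green, blue), "camera_matrix" (3x3 intrinsics, pixels), "R" (3x3) and "t" (3): a world point X has camera coordinates R X + t; the wrist camera has in their place "hand_eye" (4x4, takes a point from camera to tool coordinates, whose origin is the TCP and whose axes are the flange's). Camera axes: x right, y down, z forward; pixel columns grow to the right and rows downward; lengths in mm; the calibration is good to about 2 mm. A picture is of the moment at which its call begins: read the wrist's pose just before it. There is no depth.
- arm.hand_in(): hands the job in; it is judged then, once.
The state is a dict: "clock": time; "joint_pos": joint angles; "qd": joint speeds; "tau": joint torques, N m; "eef_pos": TCP position; "eef_rot": TCP orientation; "contact_force": force on the tool from outside, world axes, zero at the start; "ft_torque": the same for the moment, N m; "grip_width": finger opening in mm; "finger_force": force on a finger pad.
Only numpy, scipy, OpenCV 4.12 (cv2) and the standard library are available. Lean on these libraries where they do the work, as an engineer would, in place of code of your own. Each camera call takes 0.05 s, during which the arm holds its last target. There are 200 camera calls.

## Working session

There is one attempt and no reset: what is moved stays moved. The work goes in short steps, Python scripts to look and compute and a tool call to move; the robot and the scene stay as the last step left them, time stands still between calls to the robot, and variables do not carry over. Pictures are saved under pics/ and viewed, at most 13 in all, crops included, and the job is handed in when it is done.

Besides the shell and the picture viewer there is one more tool, called by a JSON object that holds its "op" and its "data", one argument or row to a line. arm_command: Moves the arm, as the interface text tells. Its arguments: {"type":"object","properties":{"commands":{"type":"array","items":{"type":"array","items":{"type":"number"}}},"squeeze":{"type":"number"}},"required":["commands"]}

```bash
mkdir -p pics
cat > h.py <<'E'
import numpy as np,cv2
from workcell import arm
def snap(n,f):
    s=arm.state(); d=arm.snapshot(n); cv2.imwrite('pics/'+f,d['color'][:,:,::-1]); return s,d
def pose(s,d):
    # returns camera centre and cam->world rotation
    if 'hand_eye' in d:
        H=np.array(d['hand_eye']);R=np.array(s['eef_rot']);return R@H[:3,3]+np.array(s['eef_pos']),R@H[:3,:3]
    R=np.array(d['R']);return -R.T@np.array(d['t']),R.T
def ray(s,d,uv):
    c,R=pose(s,d);v=R@np.linalg.inv(np.array(d['camera_matrix']))@np.array([uv[0],uv[1],1.]);return c,v/np.linalg.norm(v)
def onz(s,d,uv,z):
    c,v=ray(s,d,uv);return c+v*(z-c[2])/v[2]
def proj(s,d,X):
    c,R=pose(s,d);p=np.array(d['camera_matrix'])@(R.T@(np.array(X)-c));return p[:2]/p[2]
def tri(rs):
    A=sum(np.eye(3)-np.outer(v,v) for c,v in rs);b=sum((np.eye(3)-np.outer(v,v))@c for c,v in rs);return np.linalg.solve(A,b)
E
python3 - <<'E'
from h import *
import pickle
D={}
for n in('scene','side','wrist'):
    D[n]=snap(n,n+'0.png')
pickle.dump(D,open('d0.pkl','wb'))
for n in('scene','side','wrist'):print(n,pose(*D[n])[0].round())
s=arm.state();print(s['clock'],s['eef_pos'],s['eef_rot'],s['contact_force'],s['grip_width'])
a=[cv2.imread(f'pics/{n}0.png') for n in('scene','side')]
E
```

```text
scene [1129. -500. 1233.]
side [-159.  582. 1122.]
wrist [ 346. -585.  373.]
0.15 [ 271.25289257 -617.6339244   230.52309688] [[ 9.15586018e-01  4.02121647e-01 -6.51424201e-04]
 [ 4.02122169e-01 -9.15585079e-01  1.31314469e-03]
 [-6.83903714e-05 -1.46424903e-03 -9.99998926e-01]] [-0.63400294  0.24317101 -0.04440685] 85.30742797994328
```

View pics/scene0.png

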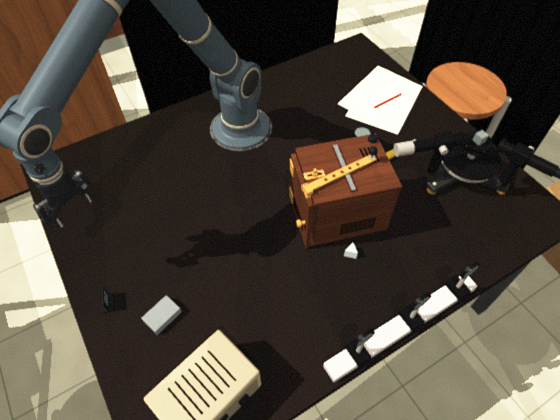

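View pics/side0.png

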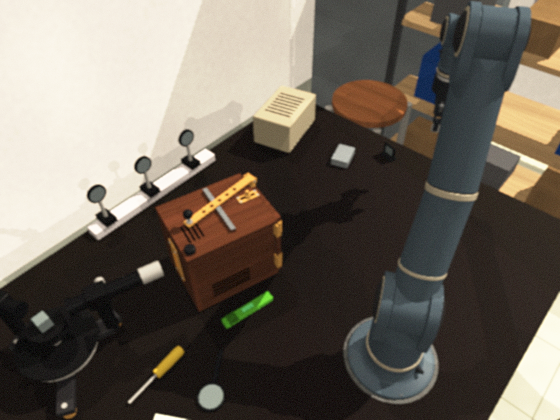

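Scene: house around (345,190), stay from axle ≈(308,190) to knob ≈(373,152), peg plate ≈(314,175). Side: knob ≈(187,214), eyepiece ≈(190,250), plate ≈(250,196). I'll enlarge both.

Run:
```python
from h import *
a=cv2.imread('pics/scene0.png')[125:255,280:410];b=cv2.imread('pics/side0.png')[165:310,150:295]
f=lambda x:cv2.resize(x,(400,400),interpolation=cv2.INTER_CUBIC)
cv2.imwrite('pics/crop0.png',np.hstack([f(a),f(b)]))
```

```text
(no output)
```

View pics/crop0.png

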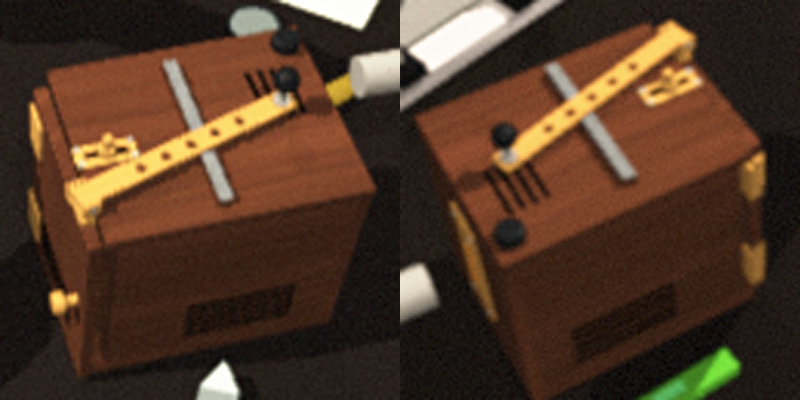

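Run:
```python
from h import *
import pickle
D=pickle.load(open('d0.pkl','rb'))
L=lambda u,v:(280+u*130/400-.5,125+v*130/400-.5)
Rr=lambda u,v:(150+(u-400)*145/400-.5,165+v*145/400-.5)
P={'knob':((288,79),(504,135),283),'eye':((286,41),(510,232),247),'plate':((105,150),(670,85),243),
'pin':((108,146),(668,80),260),'axle':((88,195),(675,38),255),'holes1':((139,169),(632,67),255),'h5':((239,121),(548,128),255),
'--':((48,72),(757,150),240),'-+':((300,28),(500,265),240),'++':((375,188),(415,115),240),'+-':((100,245),(655,25),240),'bat1':((170,63),(628,178),250),'bat2':((226,199),(553,67),250)}
for k,(a,b,z) in P.items():
    r=[(D['scene'],L(*a)),(D['side'],Rr(*b))]
    print(k,tri([ray(*d,p) for d,p in r]).round(),*[onz(*d,p,z)[:2].round() for d,p in r])
```

```text
knob [528. 157. 286.] [526. 160.] [531. 155.]
eye [466. 210. 251.] [464. 213.] [469. 209.]
plate [488. -10. 249.] [483.  -7.] [492. -13.]
pin [489.  -8. 255.] [492. -11.] [486.  -5.]
axle [525. -54. 255.] [526. -54.] [525. -55.]
holes1 [526.   1. 256.] [525.   1.] [528.   1.]
h5 [528. 109. 257.] [526. 110.] [530. 108.]
-- [375.  -3. 243.] [374.   1.] [375.  -7.]
-+ [453. 237. 243.] [452. 241.] [454. 235.]
++ [645. 173. 245.] [642. 176.] [650. 172.]
+- [567. -67. 239.] [567. -68.] [565. -67.]
bat1 [433. 100. 251.] [432. 100.] [434. 100.]
bat2 [589.  49. 251.] [589.  50.] [590.  48.]
```

House yaw ≈ −18°, centre (510,85), knob ≈ (528,157,284), plate ≈ (487,−11). I'll move to a look position above the house.

{"op": "arm_command", "data": {
  "commands": [
    [-1,34,-20,-20,0],
    [-1,34,-20,-20,0],
    [-1,34,-20,-20,0],
    [-1,34,-20,-20,0],
    [-1,34,-20,-20,0]
  ]
}}

```text
clock: 0.65
eef_pos: [387.5, -456.5, 331.9]
eef_rot: [[0.916, 0.402, -0.0], [0.402, -0.916, 0.0], [-0.0, -0.0, -1.0]]
contact_force: [0.0, -0.2, -0.4]
grip_width: 85.3
finger_force: 0.0
```

{"op": "arm_command", "data": {
  "commands": [
    [-1,34,-20,-20,0],
    [-1,34,-20,-20,0],
    [-1,34,-20,-20,0],
    [-1,34,-20,-20,0],
    [-1,34,-20,-20,0]
  ]
}}

```text
clock: 1.15
eef_pos: [502.8, -296.7, 432.0]
eef_rot: [[0.916, 0.402, -0.0], [0.402, -0.916, -0.0], [-0.0, -0.0, -1.0]]
contact_force: [0.5, -0.1, -0.1]
grip_width: 85.3
finger_force: 0.0
```

```bash
cat > go.py <<'E'
from h import *
import sys
def plan(xyz,yaw=None):
    s=arm.state();p=np.array(s['eef_pos']);R=np.array(s['eef_rot']);y=np.degrees(np.arctan2(R[1,0],R[0,0]))
    print('t',round(s['clock'],2),'tcp',p.round(1),'yaw',y.round(1),'j',np.round(s['joint_pos'],1),'F',np.round(s['contact_force'],1),'w',round(s['grip_width'],1),'ff',np.round(s['finger_force'],1))
    if xyz is not None: print('tool shift',(R.T@(np.array(xyz)-p)).round(1), 'turn', None if yaw is None else round(np.radians((y-yaw+180)%360-180),3))
if __name__=='__main__':
    a=[float(v) for v in sys.argv[1:]];plan(a[:3] if a else None,a[3] if len(a)>3 else None)
E
python3 go.py 500 -60 430
```

```text
t 1.15 tcp [ 502.8 -296.7  432. ] yaw 23.7 j [ 36.5  12.9 -12.7  82.2   2.8  85.2 -42.5] F [ 0.5 -0.1 -0.1] w 85.3 ff 0.0
tool shift [  92.6 -217.9    2. ] turn None
```

{"op": "arm_command", "data": {
  "commands": [
    [-1,16,-32.5,0,-0.14],
    [-1,20.5,-29.5,0,-0.14],
    [-1,24.5,-26.5,0,-0.14],
    [-1,28,-23,0,-0.14],
    [-1,31,-19,0,-0.14]
  ]
}}

```text
clock: 1.65
eef_pos: [510.9, -116.1, 431.1]
eef_rot: [[0.436, 0.9, -0.0], [0.9, -0.436, -0.0], [-0.0, -0.0, -1.0]]
contact_force: [0.7, -0.4, 0.4]
grip_width: 85.6
finger_force: 0.0
```

```bash
python3 go.py 520 66 430 -110
```

```text
t 1.65 tcp [ 510.9 -116.1  431.1] yaw 64.1 j [ 29.    7.5 -23.6  89.2   3.   84.  -20.6] F [ 0.7 -0.4  0.4] w 85.6 ff 0.0
tool shift [167.8 -71.2   1.1] turn 3.039
```

{"op": "arm_command", "data": {
  "commands": [
    [-1,33.5,-14.2,0,0],
    [-1,33.5,-14.2,0,0],
    [-1,33.5,-14.2,0,0],
    [-1,33.5,-14.2,0,0],
    [-1,33.5,-14.2,0,0]
  ]
}}

```text
clock: 2.15
eef_pos: [521.1, 65.4, 431.1]
eef_rot: [[0.441, 0.897, -0.0], [0.897, -0.441, -0.0], [-0.0, 0.0, -1.0]]
contact_force: [0.6, -1.1, 0.2]
grip_width: 85.3
finger_force: 0.0
```

{"op": "arm_command", "data": {
  "commands": [
    [-1,0,0,0,-0.14],
    [-1,0,0,0,-0.14],
    [-1,0,0,0,-0.14],
    [-1,0,0,0,-0.14],
    [-1,0,0,0,-0.14]
  ]
}}

```text
clock: 2.65
eef_pos: [521.2, 64.0, 431.0]
eef_rot: [[-0.246, 0.969, -0.001], [0.969, 0.246, -0.0], [-0.0, -0.001, -1.0]]
contact_force: [0.3, 0.3, 1.1]
grip_width: 85.2
finger_force: 0.0
```

{"op": "arm_command", "data": {
  "commands": [
    [-1,0,0,0,-0.14],
    [-1,0,0,0,-0.14],
    [-1,0,0,0,-0.14],
    [-1,0,0,0,-0.14],
    [-1,0,0,0,-0.14]
  ]
}}

```text
clock: 3.15
eef_pos: [521.2, 64.0, 431.0]
eef_rot: [[-0.813, 0.583, -0.001], [0.583, 0.813, -0.0], [0.0, -0.001, -1.0]]
contact_force: [0.2, 0.3, 0.4]
grip_width: 85.3
finger_force: 0.0
```

{"op": "arm_command", "data": {
  "commands": [
    [-1,0,0,0,-0.14],
    [-1,0,0,0,-0.14],
    [-1,0,0,0,-0.14],
    [-1,0,0,0,-0.14],
    [-1,0,0,0,-0.14]
  ]
}}

```text
clock: 3.65
eef_pos: [521.2, 64.0, 431.0]
eef_rot: [[-0.997, -0.078, -0.001], [-0.078, 0.997, -0.0], [0.001, -0.0, -1.0]]
contact_force: [0.1, 0.4, -0.3]
grip_width: 85.3
finger_force: 0.0
```

{"op": "arm_command", "data": {
  "commands": [
    [-1,0,0,0,-0.14],
    [-1,0,0,0,-0.14],
    [-1,0,0,0,-0.14],
    [-1,0,0,0,-0.14],
    [-1,0,0,0,-0.14]
  ]
}}

```text
clock: 4.15
eef_pos: [521.2, 64.0, 431.0]
eef_rot: [[-0.712, -0.702, -0.001], [-0.702, 0.712, -0.0], [0.001, 0.0, -1.0]]
contact_force: [-0.5, 0.7, -0.3]
grip_width: 85.2
finger_force: 0.0
```

Run:
```python
from h import *
import pickle
from go import plan
plan((515,66,420),-110)
w=snap('wrist','w1.png');pickle.dump(w,open('w1.pkl','wb'));print(pose(*w)[0].round(1))
for P in((528,157,283),(487,-11,243)):print(proj(*w,P))
```

```text
t 4.15 tcp [521.2  64.  431. ] yaw -135.4 j [ 30.3  11.  -49.6  88.1   8.4  84.8 115.1] F [-0.5  0.7 -0.3] w 85.2 ff 0.0
tool shift [ 3.   5.8 11. ] turn -0.444
[464.3   7.6 573.7]
[346.27072449 269.31942986]
[244.54989453  97.15282038]
```

View pics/w1.png

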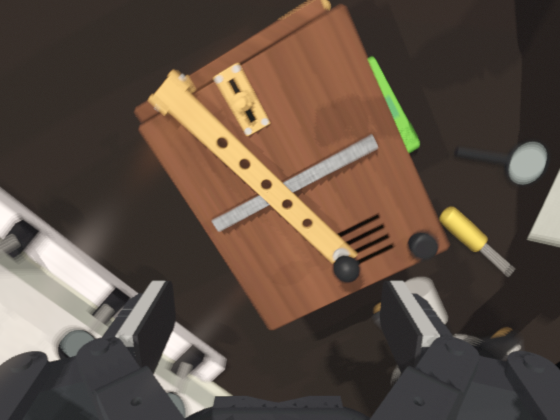

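Wrist view: knob at (346,268) as predicted, plate ≈(242,99), mid hole ≈(266,184), eyepiece (423,245). Zoom on the plate for the pin.

Run:
```python
from h import *
a=cv2.imread('pics/w1.png')[55:145,195:295]
cv2.imwrite('pics/pin1.png',cv2.resize(a,(600,540),interpolation=cv2.INTER_CUBIC))
```

```text
(no output)
```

View pics/pin1.png

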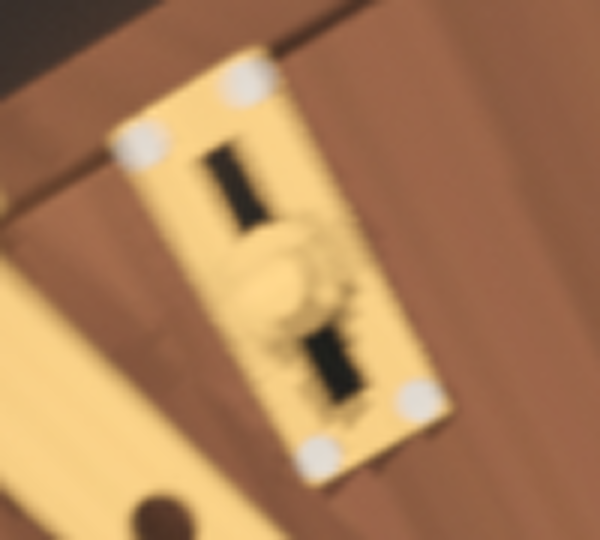

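Run:
```python
from h import *
import pickle
w=pickle.load(open('w1.pkl','rb'))
Z=lambda u,v:(195+u/6-.5,55+v/6-.5)
top=onz(*w,Z(276,284),263);fl=onz(*w,Z(284,284),250);pl=onz(*w,Z(284,269),243)
print('top',top,'flange',fl,'plate',pl)
cs=[onz(*w,Z(*p),243)[:2] for p in((108,133),(262,45),(455,410),(312,487))]
yv=(cs[2]+cs[3]-cs[0]-cs[1])/2;print('len',np.linalg.norm(yv),'house y dir deg',np.degrees(np.arctan2(yv[1],yv[0])))
for p in((222,142),(245,163),(266,184),(287,204),(307,223)):print(onz(*w,p,255)[:2].round(1))
print('knob',onz(*w,(346,268),283))
for p in((346,9),(450,244),(273,327),(140,125)):print(onz(*w,p,240)[:2].round(1))
```

```text
top [490.67751391  -9.74588172 263.        ] flange [490.97569642  -9.65471251 250.        ] plate [490.01206557 -11.45663118 243.        ]
len 57.30496347475425 house y dir deg 73.32004659361552
[527.5   1.1]
[527.   28.2]
[527.6  55. ]
[527.6  82.1]
[527.6 108.8]
knob [527.28803512 155.84474631 283.        ]
[377.9   1.2]
[445.  232.3]
[640.8 174.4]
[571.4 -62.3]
```

{"op": "arm_command", "data": {
  "commands": [
    [-1,0,0,0,-0.14],
    [-1,0,0,0,-0.14],
    [-1,0,0,0,-0.15],
    [-1,0,0,30,0],
    [-1,0,0,30,0]
  ]
}}

```text
clock: 4.7
eef_pos: [521.7, 64.1, 371.0]
eef_rot: [[-0.363, -0.932, 0.002], [-0.932, 0.363, -0.0], [-0.001, -0.002, -1.0]]
contact_force: [0.9, 0.0, -0.6]
grip_width: 85.0
finger_force: 0.0
```

```bash
python3 go.py 527.3 156 340 -108
```

```text
t 4.7 tcp [521.7  64.1 371. ] yaw -111.3 j [ 32.7  13.2 -52.9  94.2  10.8  77.8 137. ] F [ 0.9  0.  -0.6] w 85.0 ff 0.0
tool shift [-87.6  28.2  31. ] turn -0.057
```

{"op": "arm_command", "data": {
  "commands": [
    [-1,-29,9.4,10,0],
    [-1,-29,9.4,10,0],
    [-1,-29,9.4,11,0],
    [-1,0,0,0,-0.05],
    [-1,0,0,0,0]
  ]
}}

```text
clock: 5.2
eef_pos: [526.0, 156.2, 339.7]
eef_rot: [[-0.313, -0.95, -0.001], [-0.95, 0.313, -0.0], [0.0, 0.001, -1.0]]
contact_force: [0.7, 0.7, 0.2]
grip_width: 85.5
finger_force: 0.0
```

```bash
python3 go.py 527.3 156 263 -108
```

```text
t 5.2 tcp [526.  156.2 339.7] yaw -108.2 j [ 22.2  17.8 -54.6  94.3  14.9  75.7 127. ] F [0.7 0.7 0.2] w 85.5 ff 0.0
tool shift [-0.2 -1.4 76.7] turn -0.004
```

{"op": "arm_command", "data": {
  "commands": [
    [-1,0,-1.3,0,-0.13],
    [-1,0,0,25,0],
    [-1,0,0,25,0],
    [-1,0,0,18,0],
    [-1,0,0,8.5,0]
  ]
}}

```text
clock: 5.7
eef_pos: [527.4, 153.3, 262.2]
eef_rot: [[-0.191, -0.982, -0.002], [-0.982, 0.191, -0.001], [0.002, 0.002, -1.0]]
contact_force: [-0.2, 0.3, 1.2]
grip_width: 85.7
finger_force: 0.0
```

```bash
python3 go.py 527.3 156 263 -90
```

```text
t 5.7 tcp [527.4 153.3 262.2] yaw -101.0 j [ 21.6  21.9 -54.4 100.6  19.1  67.6 130.7] F [-0.2  0.3  1.2] w 85.7 ff 0.0
tool shift [-2.7  0.6 -0.8] turn -0.193
```

{"op": "arm_command", "data": {
  "commands": [
    [-1,-2.7,0,0,0],
    [-0.3,0,0,0,0],
    [0.2,0,0,0,0],
    [0.6,0,0,0,0],
    [1,0,0,0,0]
  ],
  "squeeze": 35
}}

```text
clock: 6.2
eef_pos: [528.5, 157.7, 264.4]
eef_rot: [[-0.188, -0.982, 0.001], [-0.982, 0.188, 0.0], [-0.0, -0.001, -1.0]]
contact_force: [-0.4, 0.6, -0.4]
grip_width: 28.3
finger_force: 0.0
```

{"op": "arm_command", "data": {
  "commands": [
    [1,0,0,0,0],
    [1,0,0,0,0],
    [1,0,0,0,0],
    [1,0,0,0,0],
    [1,0,0,0,0]
  ],
  "squeeze": 35
}}

```text
clock: 6.7
eef_pos: [528.3, 157.8, 263.9]
eef_rot: [[-0.187, -0.982, 0.0], [-0.982, 0.187, 0.0], [-0.0, -0.0, -1.0]]
contact_force: [-0.6, 0.9, 0.5]
grip_width: 22.8
finger_force: 34.3
```

```bash
python3 go.py 527.3 156 263 -90
```

```text
t 6.7 tcp [528.3 157.8 263.9] yaw -100.8 j [ 21.2  21.9 -54.5 100.3  19.2  67.7 130.5] F [-0.6  0.9  0.5] w 22.8 ff 34.3
tool shift [1.9 0.6 0.9] turn -0.188
```

{"op": "arm_command", "data": {
  "commands": [
    [1,0.7,0,-4,0],
    [1,0.7,0,-4,0],
    [1,0.8,0,-4,0],
    [1,0.8,0,-4,0],
    [1,0.8,0,-4,0]
  ]
}}

```text
clock: 7.2
eef_pos: [527.4, 154.0, 284.1]
eef_rot: [[-0.187, -0.982, -0.0], [-0.982, 0.187, 0.0], [-0.0, 0.0, -1.0]]
contact_force: [0.5, 1.2, -1.4]
grip_width: 23.3
finger_force: 34.3
```

{"op": "arm_command", "data": {
  "commands": [
    [1,1.1,0,-4,0],
    [1,1.1,0,-4,0],
    [1,1.2,0,-4,0],
    [1,1.2,0,-4,0],
    [1,1.2,0,-4,0]
  ]
}}

```text
clock: 7.7
eef_pos: [526.4, 147.8, 304.1]
eef_rot: [[-0.188, -0.982, 0.0], [-0.982, 0.188, -0.001], [0.001, -0.0, -1.0]]
contact_force: [0.9, 1.4, -2.2]
grip_width: 22.8
finger_force: 34.3
```

Run:
```python
from h import *
import pickle
from go import plan
plan(None)
w=snap('wrist','w2.png');pickle.dump(w,open('w2.pkl','wb'))
s=snap('side','s2.png')
a=cv2.resize(cv2.imread('pics/s2.png')[150:270,150:290],(490,420),interpolation=cv2.INTER_CUBIC)
b=cv2.resize(cv2.imread('pics/w2.png')[:,:],(560,420))[:, 125:435]
cv2.imwrite('pics/v2.png',np.hstack([b,a]))
```

```text
t 7.7 tcp [526.4 147.8 304.1] yaw -100.8 j [ 23.5  19.5 -55.5  97.6  16.8  71.8 133.4] F [ 0.9  1.4 -2.2] w 22.8 ff 34.3
```

View pics/v2.png

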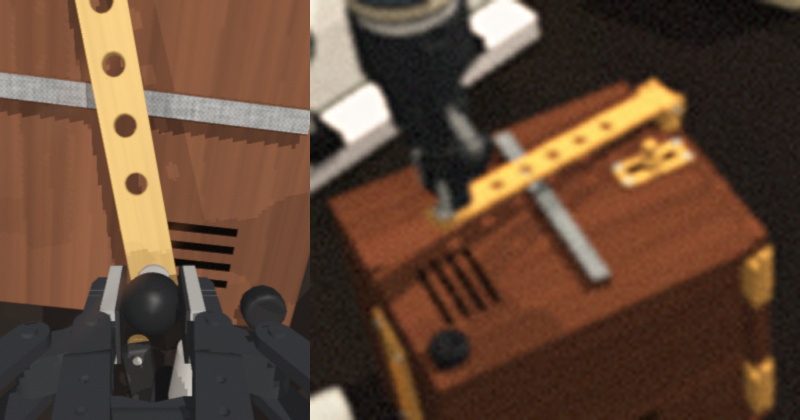

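{"op": "arm_command", "data": {
  "commands": [
    [1,3,-0.6,-1,0],
    [1,6,-1.1,0,0],
    [1,6,-1.1,0,0],
    [1,6,-1.1,0,0],
    [1,6,-1.1,0,0]
  ]
}}

```text
clock: 8.3
eef_pos: [526.4, 120.4, 304.9]
eef_rot: [[-0.188, -0.982, 0.0], [-0.982, 0.188, 0.0], [-0.001, -0.0, -1.0]]
contact_force: [-0.3, 4.6, -1.4]
grip_width: 22.7
finger_force: 34.5
```

{"op": "arm_command", "data": {
  "commands": [
    [1,6,-1.1,0,0],
    [1,6,-1.1,0,0],
    [1,6,-1.1,0,0],
    [1,6,-1.1,0,0],
    [1,6,-1.1,0,0]
  ]
}}

```text
clock: 8.8
eef_pos: [525.8, 91.0, 305.1]
eef_rot: [[-0.188, -0.982, 0.0], [-0.982, 0.188, 0.002], [-0.002, 0.0, -1.0]]
contact_force: [-0.7, 7.4, 0.4]
grip_width: 22.7
finger_force: 34.5
```

```bash
python3 go.py 494.3 83.3 305
```

```text
t 8.8 tcp [525.8  91.  305.1] yaw -100.8 j [ 30.4  17.7 -55.4  99.2  15.2  71.1 140.5] F [-0.7  7.4  0.4] w 22.7 ff 34.5
tool shift [13.5 29.5  0.1] turn None
```

{"op": "arm_command", "data": {
  "commands": [
    [1,4,4,0,0],
    [1,3,7,0,0],
    [1,3,7,0,0],
    [1,2.5,7,0,0],
    [1,1,4.5,0,0]
  ]
}}

```text
clock: 9.3
eef_pos: [494.1, 82.8, 305.2]
eef_rot: [[-0.186, -0.983, 0.001], [-0.983, 0.186, -0.0], [-0.0, -0.002, -1.0]]
contact_force: [2.9, 4.5, -0.1]
grip_width: 23.1
finger_force: 34.6
```

Run:
```python
from h import *
import pickle
from go import plan
plan((494.3,83.3,305))
w=snap('wrist','w3.png');pickle.dump(w,open('w3.pkl','wb'))
s=snap('side','s3.png');c=snap('scene','c3.png');pickle.dump((s,c),open('sc3.pkl','wb'))
print(proj(*w,(490.8,-9.7,263)),proj(*w,(494,83,326)))
a=cv2.resize(cv2.imread('pics/s3.png')[150:270,170:290],(420,420),interpolation=cv2.INTER_CUBIC)
b=cv2.imread('pics/w3.png')[:,100:460]
cv2.imwrite('pics/v3.png',np.hstack([b,a]))
```

```text
t 9.3 tcp [494.1  82.8 305.2] yaw -100.7 j [ 34.   13.8 -56.6 103.   12.3  69.7 143.1] F [ 2.9  4.5 -0.1] w 23.1 ff 34.6
tool shift [-0.5 -0.1  0.2] turn None
[249.9895052   69.25609821] [279.2745585  309.84367935]
```

View pics/v3.png

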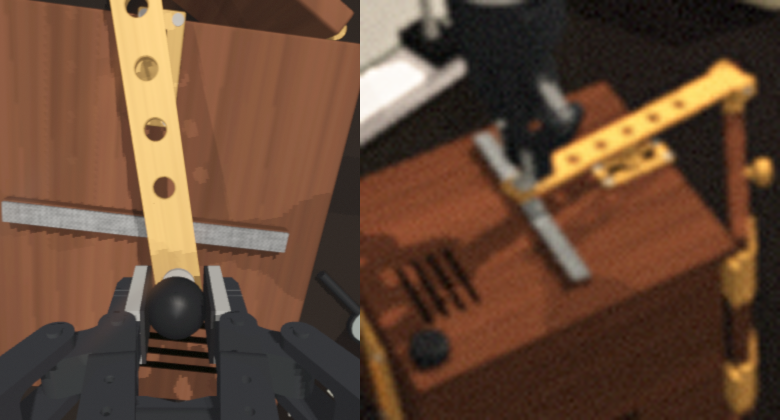

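```bash
cat > holes.py <<'E'
from h import *
import pickle,sys
def holes(f,pk,roi):
    w=pickle.load(open(pk,'rb'));im=cv2.imread(f);hsv=cv2.cvtColor(im,cv2.COLOR_BGR2HSV)
    m=((hsv[...,2]>190)&(hsv[...,0]>14)&(hsv[...,0]<32)).astype(np.uint8)*255
    x0,y0,x1,y1=roi;m=m[y0:y1,x0:x1]
    cs,h=cv2.findContours(m,cv2.RETR_CCOMP,cv2.CHAIN_APPROX_NONE);out=[]
    for c,hh in zip(cs,h[0]):
        if hh[3]>=0 and len(c)>14:
            e=cv2.fitEllipse(c);out.append((e[0][0]+x0,e[0][1]+y0,*e[1]))
    return w,sorted(out,key=lambda q:-q[1])
if __name__=='__main__':
    w,o=holes(sys.argv[1],sys.argv[2],(150,0,400,270))
    phi=float(sys.argv[3])
    print(np.round(o,1))
    for q in o:
        s=[168,141,114,87,60][o.index(q)]
        # top rim centre: bar top
        z=252.5+s*np.sin(phi)+2.5*np.cos(phi);print(s,onz(*w,q[:2],z).round(1))
E
python3 holes.py pics/w3.png w3.pkl .196
python3 - <<'E'
from h import *
im=cv2.imread('pics/w3.png')[40:100,215:280]
cv2.imwrite('pics/z3.png',cv2.resize(im,(520,480),interpolation=cv2.INTER_CUBIC))
E
```

```text
[[263.6 187.2  22.7  23.3]
 [254.6 129.3  22.8  24.7]
 [245.6  67.8  20.4  25.9]]
168 [493.7  42.6 287.7]
141 [492.8  16.7 282.4]
114 [491.7  -9.6 277.2]
```

View pics/z3.png

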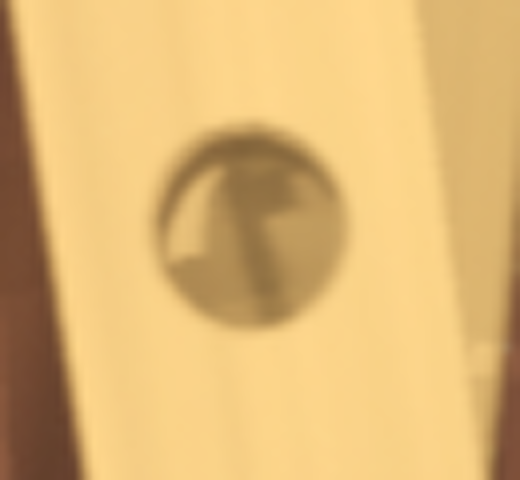

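{"op": "arm_command", "data": {
  "commands": [
    [1,-0.1,0.3,3,0],
    [1,-0.1,0.3,3,0],
    [1,-0.1,0.3,3,0],
    [1,-0.1,0,2.3,0],
    [1,0,0,0,0]
  ]
}}

```text
clock: 9.95
eef_pos: [493.9, 83.5, 293.3]
eef_rot: [[-0.187, -0.982, 0.0], [-0.982, 0.187, 0.001], [-0.001, 0.0, -1.0]]
contact_force: [0.9, 4.8, -0.1]
grip_width: 22.5
finger_force: 34.6
```

```bash
python3 - <<'E'
from h import *
import pickle
from go import plan
plan((493.3,83.4,294))
w=snap('wrist','w4.png');pickle.dump(w,open('w4.pkl','wb'))
print(proj(*w,(490.8,-9.7,263)))
im=cv2.imread('pics/w4.png')[20:90,205:290]
cv2.imwrite('pics/z4.png',cv2.resize(im,(680,560),interpolation=cv2.INTER_CUBIC))
E
python3 holes.py pics/w4.png w4.pkl .142
```

```text
t 9.95 tcp [493.9  83.5 293.3] yaw -100.8 j [ 33.5  14.5 -56.4 104.   12.9  68.4 142.4] F [ 0.9  4.8 -0.1] w 22.5 ff 34.6
tool shift [ 0.2  0.5 -0.7] turn None
[246.77488499  65.96592578]
[[264.5 183.7  23.   23.5]
 [255.6 124.4  23.2  25.5]
 [246.1  57.9  21.7  24.7]]
168 [492.4  41.  278.8]
141 [491.3  15.2 274.9]
114 [489.9 -12.2 271.1]
```

View pics/z4.png

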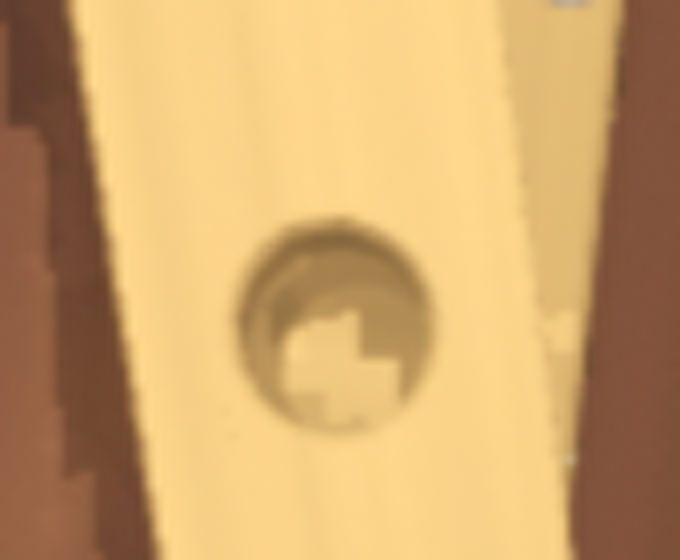

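Run:
```python
from h import *
import pickle
w=pickle.load(open('w4.pkl','rb'))
for u,v in((340,368),(348,370),(348,376)):print(onz(*w,(205+u/8-.5,20+v/8-.5),263).round(1))
print(onz(*w,(246.1,57.9),271.1).round(1),pose(*w)[0].round(1))
```

```text
[490.7  -9.9 263. ]
[490.2  -9.7 263. ]
[490.3  -9.4 263. ]
[489.9 -12.2 271.1] [479.3   4.3 435.8]
```

{"op": "arm_command", "data": {
  "commands": [
    [1,-1.4,0.3,0,0],
    [1,-0.3,0,1,0],
    [1,-0.3,0,1,0],
    [1,-0.3,0,1,0],
    [1,0,0,0,0]
  ],
  "squeeze": 25
}}

```text
clock: 10.5
eef_pos: [493.6, 85.3, 290.2]
eef_rot: [[-0.187, -0.982, -0.001], [-0.982, 0.187, -0.0], [0.0, 0.001, -1.0]]
contact_force: [0.6, 4.1, -0.8]
grip_width: 22.7
finger_force: 34.5
```

{"op": "arm_command", "data": {
  "commands": [
    [1,-0.2,0,0.7,0],
    [1,0,0,0,0]
  ]
}}

```text
clock: 10.7
eef_pos: [493.7, 85.5, 289.7]
eef_rot: [[-0.187, -0.982, -0.001], [-0.982, 0.187, -0.0], [0.0, 0.0, -1.0]]
contact_force: [0.1, 3.4, -0.1]
grip_width: 22.4
finger_force: 34.6
```

{"op": "arm_command", "data": {
  "commands": [
    [1,-0.2,0,0.7,0],
    [1,0,0,0,0]
  ]
}}

```text
clock: 10.9
eef_pos: [493.7, 85.7, 289.0]
eef_rot: [[-0.187, -0.982, -0.001], [-0.982, 0.187, -0.0], [0.0, 0.0, -1.0]]
contact_force: [0.5, 3.2, 0.2]
grip_width: 22.3
finger_force: 34.6
```

{"op": "arm_command", "data": {
  "commands": [
    [1,-0.2,0,0.7,0],
    [1,0,0,0,0]
  ]
}}

```text
clock: 11.1
eef_pos: [493.7, 85.8, 288.3]
eef_rot: [[-0.187, -0.982, -0.001], [-0.982, 0.187, -0.0], [0.0, 0.0, -1.0]]
contact_force: [-0.3, 3.9, 1.8]
grip_width: 22.9
finger_force: 34.6
```

{"op": "arm_command", "data": {
  "commands": [
    [1,-0.2,0,0.7,0],
    [1,0,0,0,0]
  ]
}}

```text
clock: 11.3
eef_pos: [493.8, 86.0, 287.6]
eef_rot: [[-0.187, -0.982, -0.001], [-0.982, 0.187, -0.0], [0.0, 0.0, -1.0]]
contact_force: [-1.4, 3.6, 0.1]
grip_width: 22.9
finger_force: 34.6
```

```bash
python3 - <<'E'
from h import *
import pickle
from go import plan
plan(None)
w=snap('wrist','w5.png');pickle.dump(w,open('w5.pkl','wb'))
print(proj(*w,(490.4,-9.7,263)))
E
python3 holes.py pics/w5.png w5.pkl .112
```

```text
t 11.3 tcp [493.8  86.  287.6] yaw -100.8 j [ 32.9  14.9 -56.3 104.4  13.3  67.8 141.7] F [-1.4  3.6  0.1] w 22.9 ff 34.6
[245.03092869  58.69975255]
[[263.5 182.4  23.1  23.6]
 [254.1 122.2  24.2  25.9]
 [243.8  57.1  22.9  25.8]]
168 [492.5  42.7 273.8]
141 [491.5  16.6 270.7]
114 [490.5  -9.9 267.7]
```

{"op": "arm_command", "data": {
  "commands": [
    [1,-0.2,0,0.8,0],
    [1,0,0,0,0]
  ]
}}

```text
clock: 11.55
eef_pos: [493.8, 86.2, 286.7]
eef_rot: [[-0.187, -0.982, -0.0], [-0.982, 0.187, -0.0], [0.0, 0.0, -1.0]]
contact_force: [-0.8, 3.1, 0.8]
grip_width: 22.6
finger_force: 34.6
```

{"op": "arm_command", "data": {
  "commands": [
    [1,-0.2,0,0.8,0],
    [1,0,0,0,0]
  ]
}}

```text
clock: 11.75
eef_pos: [493.9, 86.4, 285.9]
eef_rot: [[-0.187, -0.982, -0.001], [-0.982, 0.187, -0.0], [0.0, 0.0, -1.0]]
contact_force: [-2.1, 3.0, 0.5]
grip_width: 22.8
finger_force: 34.6
```

{"op": "arm_command", "data": {
  "commands": [
    [1,-0.2,0,0.8,0],
    [1,0,0,0,0]
  ]
}}

```text
clock: 11.95
eef_pos: [493.9, 86.6, 285.1]
eef_rot: [[-0.187, -0.982, -0.001], [-0.982, 0.187, -0.0], [0.0, 0.0, -1.0]]
contact_force: [-1.5, 2.6, 1.8]
grip_width: 22.8
finger_force: 34.6
```

{"op": "arm_command", "data": {
  "commands": [
    [1,-0.2,0.3,0.8,0],
    [1,-0.2,0,0.8,0],
    [1,0,0,0,0]
  ]
}}

```text
clock: 12.25
eef_pos: [493.8, 87.0, 283.5]
eef_rot: [[-0.188, -0.982, -0.0], [-0.982, 0.188, -0.0], [0.0, 0.0, -1.0]]
contact_force: [-1.4, 2.1, 0.5]
grip_width: 22.7
finger_force: 34.6
```

{"op": "arm_command", "data": {
  "commands": [
    [1,-0.2,0.2,0.8,0],
    [1,-0.2,0,0.8,0],
    [1,0,0,0,0]
  ]
}}

```text
clock: 12.55
eef_pos: [493.2, 87.4, 281.7]
eef_rot: [[-0.189, -0.982, -0.002], [-0.982, 0.189, -0.0], [0.001, 0.002, -1.0]]
contact_force: [-3.3, 3.0, 1.2]
grip_width: 22.7
finger_force: 34.6
```

```bash
python3 - <<'E'
from h import *
import pickle
from go import plan
plan(None)
w=snap('wrist','w6.png');pickle.dump(w,open('w6.pkl','wb'))
E
python3 holes.py pics/w6.png w6.pkl .084
```

```text
t 12.55 tcp [493.2  87.4 281.7] yaw -100.9 j [ 32.6  15.2 -56.1 104.9  13.6  67.2 141.1] F [-3.3  3.   1.2] w 22.7 ff 34.6
[[262.8 181.8  22.9  24.1]
 [252.7 121.4  24.5  26. ]
 [241.5  55.4  23.2  26.4]]
168 [492.   43.5 269.1]
141 [491.1  17.3 266.8]
114 [490.2  -9.1 264.6]
```

{"op": "arm_command", "data": {
  "commands": [
    [1,-0.2,0.5,0.8,0],
    [1,-0.2,0,0.8,0],
    [1,0,0,0,0]
  ]
}}

```text
clock: 12.9
eef_pos: [493.1, 87.8, 280.2]
eef_rot: [[-0.188, -0.982, -0.001], [-0.982, 0.188, -0.001], [0.001, 0.001, -1.0]]
contact_force: [-2.9, 0.5, 0.9]
grip_width: 22.3
finger_force: 34.6
```

{"op": "arm_command", "data": {
  "commands": [
    [1,-0.2,0.5,0.8,0],
    [1,-0.2,0,0.8,0],
    [1,0,0,0,0]
  ]
}}

```text
clock: 13.2
eef_pos: [492.9, 88.2, 278.7]
eef_rot: [[-0.188, -0.982, -0.0], [-0.982, 0.188, -0.001], [0.001, 0.0, -1.0]]
contact_force: [-2.6, 0.0, 0.4]
grip_width: 22.8
finger_force: 34.6
```

{"op": "arm_command", "data": {
  "commands": [
    [1,-0.2,0,0.8,0],
    [1,-0.2,0,0.8,0],
    [1,0,0,0,0]
  ]
}}

```text
clock: 13.5
eef_pos: [492.9, 88.5, 277.0]
eef_rot: [[-0.188, -0.982, -0.0], [-0.982, 0.188, -0.001], [0.001, 0.0, -1.0]]
contact_force: [-3.2, -1.7, -0.3]
grip_width: 22.8
finger_force: 34.6
```

{"op": "arm_command", "data": {
  "commands": [
    [1,0.2,0.5,0.8,0],
    [1,0,0,0.8,0],
    [1,0,0,0,0]
  ]
}}

```text
clock: 13.8
eef_pos: [492.6, 88.9, 275.7]
eef_rot: [[-0.187, -0.982, 0.0], [-0.982, 0.187, 0.0], [-0.0, -0.0, -1.0]]
contact_force: [-2.2, 0.2, -0.5]
grip_width: 22.8
finger_force: 34.6
```

{"op": "arm_command", "data": {
  "commands": [
    [1,0,0.3,0.8,0],
    [1,-0.1,0,0.8,0],
    [1,0,0,0,0]
  ]
}}

```text
clock: 14.1
eef_pos: [492.3, 89.3, 274.1]
eef_rot: [[-0.188, -0.982, 0.0], [-0.982, 0.188, 0.001], [-0.001, -0.0, -1.0]]
contact_force: [-1.8, -0.2, 0.9]
grip_width: 22.6
finger_force: 34.6
```

{"op": "arm_command", "data": {
  "commands": [
    [1,-0.1,0.3,0.8,0],
    [1,-0.1,0,0.8,0],
    [1,0,0,0,0]
  ]
}}

```text
clock: 14.4
eef_pos: [492.0, 89.7, 272.5]
eef_rot: [[-0.187, -0.982, 0.0], [-0.982, 0.187, 0.001], [-0.001, -0.0, -1.0]]
contact_force: [-1.3, 0.6, 0.6]
grip_width: 22.8
finger_force: 34.6
```

{"op": "arm_command", "data": {
  "commands": [
    [1,-0.1,0.2,0.8,0],
    [1,-0.1,0,0.8,0],
    [1,0,0,0,0]
  ]
}}

```text
clock: 14.7
eef_pos: [491.9, 90.0, 270.9]
eef_rot: [[-0.187, -0.982, 0.001], [-0.982, 0.187, 0.001], [-0.001, -0.0, -1.0]]
contact_force: [0.3, 0.5, -0.1]
grip_width: 23.3
finger_force: 34.6
```

{"op": "arm_command", "data": {
  "commands": [
    [1,-0.1,0.2,0.8,0],
    [1,-0.1,0,0.8,0],
    [1,0,0,0,0]
  ]
}}

```text
clock: 15.0
eef_pos: [491.8, 90.2, 269.3]
eef_rot: [[-0.187, -0.982, 0.001], [-0.982, 0.187, 0.001], [-0.001, -0.0, -1.0]]
contact_force: [-0.4, 3.1, 0.5]
grip_width: 22.8
finger_force: 34.6
```

{"op": "arm_command", "data": {
  "commands": [
    [1,-0.1,0.2,0.8,0],
    [1,-0.1,0,0.8,0],
    [1,0,0,0,0]
  ]
}}

```text
clock: 15.3
eef_pos: [491.5, 90.5, 267.7]
eef_rot: [[-0.187, -0.982, 0.0], [-0.982, 0.187, 0.001], [-0.001, -0.0, -1.0]]
contact_force: [-0.1, 2.7, 0.4]
grip_width: 23.0
finger_force: 34.6
```

{"op": "arm_command", "data": {
  "commands": [
    [1,-0.1,0,0.8,0],
    [1,-0.1,0,0.8,0],
    [1,0,0,0,0]
  ]
}}

```text
clock: 15.6
eef_pos: [491.5, 90.6, 266.2]
eef_rot: [[-0.187, -0.982, 0.0], [-0.982, 0.187, 0.001], [-0.001, -0.0, -1.0]]
contact_force: [-0.8, 3.9, 0.3]
grip_width: 22.5
finger_force: 34.6
```

{"op": "arm_command", "data": {
  "commands": [
    [1,-0.5,0,0.7,0],
    [1,0,0,0.6,0],
    [1,0,0,0,0]
  ]
}}

```text
clock: 15.9
eef_pos: [491.7, 90.8, 264.9]
eef_rot: [[-0.187, -0.982, 0.0], [-0.982, 0.187, 0.0], [-0.0, -0.0, -1.0]]
contact_force: [0.1, 4.1, 2.3]
grip_width: 22.8
finger_force: 34.7
```

{"op": "arm_command", "data": {
  "commands": [
    [1,-0.3,0,0.6,0],
    [1,0,0,0.4,0],
    [1,0,0,0,0]
  ]
}}

```text
clock: 16.2
eef_pos: [491.7, 91.0, 263.8]
eef_rot: [[-0.187, -0.982, 0.0], [-0.982, 0.187, -0.0], [0.0, -0.0, -1.0]]
contact_force: [-0.5, 4.4, 1.7]
grip_width: 22.4
finger_force: 34.7
```

```bash
python3 - <<'E'
from h import *
import pickle
from go import plan
plan(None)
w=snap('wrist','w7.png');pickle.dump(w,open('w7.pkl','wb'))
print(proj(*w,(490.4,-9.7,263)))
a=cv2.resize(cv2.imread('pics/w7.png')[10:90,190:290],(500,400),interpolation=cv2.INTER_CUBIC)
snap('side','s7.png')
b=cv2.resize(cv2.imread('pics/s7.png')[150:250,220:295],(300,400),interpolation=cv2.INTER_CUBIC)
cv2.imwrite('pics/z7.png',np.hstack([a,b]))
E
python3 holes.py pics/w7.png w7.pkl 0
```

```text
t 16.2 tcp [491.7  91.  263.8] yaw -100.8 j [ 31.6  16.1 -55.9 106.5  14.7  65.1 139.7] F [-0.5  4.4  1.7] w 22.4 ff 34.7
[230.82059693  39.25363416]
[[260.4 178.2  22.2  25.1]
 [249.1 115.6  25.3  27.3]
 [215.3  98.3   5.3  19.2]
 [237.5  48.4  20.1  27.9]]
168 [491.   44.5 255. ]
141 [490.3  18.1 255. ]
114 [502.2   8.9 255. ]
87 [489.3  -7.3 255. ]
```

View pics/z7.png

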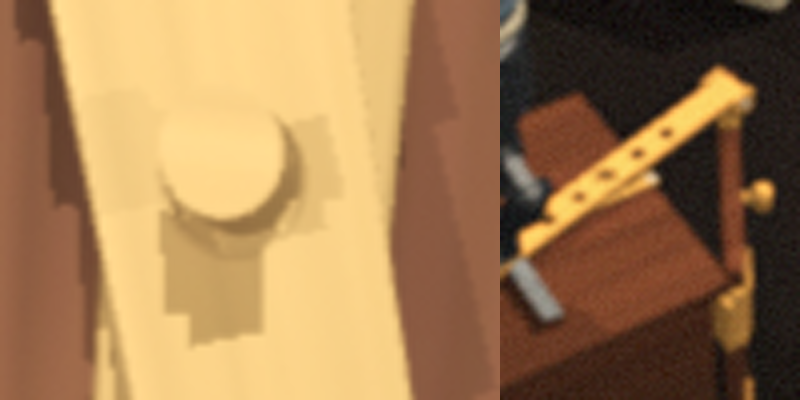

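The pin stands through the mid hole and the bar is level. I'll ease the spring load onto the pin, then release.

{"op": "arm_command", "data": {
  "commands": [
    [1,-0.4,0,0.2,0],
    [1,-0.4,0,0,0],
    [1,0,0,0,0],
    [1,0,0,0,0]
  ]
}}

```text
clock: 16.7
eef_pos: [491.8, 91.1, 263.5]
eef_rot: [[-0.188, -0.982, -0.0], [-0.982, 0.188, -0.001], [0.001, 0.0, -1.0]]
contact_force: [-1.6, 1.1, 2.1]
grip_width: 22.7
finger_force: 34.7
```

{"op": "arm_command", "data": {
  "commands": [
    [1,-0.4,0,0.2,0],
    [1,0,0,0,0],
    [1,0,0,0,0]
  ]
}}

```text
clock: 17.0
eef_pos: [491.8, 91.2, 263.2]
eef_rot: [[-0.188, -0.982, -0.001], [-0.982, 0.188, -0.002], [0.002, 0.0, -1.0]]
contact_force: [-0.5, -2.2, 3.0]
grip_width: 23.2
finger_force: 34.8
```

{"op": "arm_command", "data": {
  "commands": [
    [0.3,0,0,0,0],
    [0,0,0,0,0],
    [-0.4,0,0,0,0],
    [-0.8,0,0,0,0],
    [-1,0,0,0,0]
  ]
}}

```text
clock: 17.5
eef_pos: [491.9, 92.3, 263.4]
eef_rot: [[-0.187, -0.982, 0.0], [-0.982, 0.187, 0.0], [-0.0, -0.0, -1.0]]
contact_force: [-0.1, 0.2, 0.2]
grip_width: 83.5
finger_force: 0.0
```

{"op": "arm_command", "data": {
  "commands": [
    [-1,0,0,0,0],
    [-1,0,0,0,0],
    [-1,0,0,-5,0],
    [-1,0,0,-15,0],
    [-1,0,0,-20,0]
  ]
}}

```text
clock: 18.0
eef_pos: [491.6, 92.2, 304.3]
eef_rot: [[-0.187, -0.982, -0.001], [-0.982, 0.187, 0.0], [0.0, 0.001, -1.0]]
contact_force: [-0.2, 0.0, 1.1]
grip_width: 85.5
finger_force: 0.0
```

{"op": "arm_command", "data": {
  "commands": [
    [-1,0,0,-25,0],
    [-1,0,0,-25,0],
    [-1,0,0,-25,0],
    [-1,0,0,0,0],
    [-1,0,0,0,0]
  ]
}}

```text
clock: 18.5
eef_pos: [492.0, 92.4, 379.5]
eef_rot: [[-0.187, -0.982, 0.002], [-0.982, 0.187, -0.0], [-0.0, -0.002, -1.0]]
contact_force: [-0.5, -0.5, 0.1]
grip_width: 85.8
finger_force: 0.0
```

Run:
```python
from h import *
import pickle
from go import plan
plan(None)
w=snap('wrist','w8.png');pickle.dump(w,open('w8.pkl','wb'));print(proj(*w,(490.4,-9.7,263)))
a=cv2.imread('pics/w8.png');snap('side','s8.png')
b=cv2.resize(cv2.imread('pics/s8.png')[150:290,170:297],(240,420*240//240)[:2],interpolation=cv2.INTER_CUBIC)
cv2.imwrite('pics/z8.png',np.hstack([a,b]))
```

```text
t 18.5 tcp [492.   92.4 379.5] yaw -100.8 j [ 34.9  10.6 -57.6  96.1   9.2  78.2 145.1] F [-0.5 -0.5  0.1] w 85.8 ff 0.0
[252.76933771  61.7389432 ]
```

View pics/z8.png

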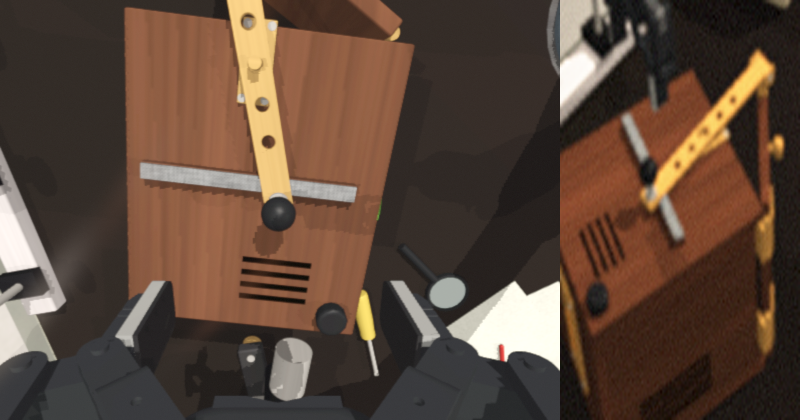

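The pin stands in the third hole at about (255,66), the bar is level, the door is ajar, and the gripper is clear.

```bash
python3 -c "
from workcell import arm
print(arm.hand_in())"
```

```text
the job is handed in; nothing more can be done
None
```

I handed the job in with the stay's middle hole down over the peg, the bar level and the door held ajar with the gripper clear; the hand-in returned no verdict.

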